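# Sort the casts that rock on the checking plate

## Task

Some of the freshly trimmed dental casts on the glass checking plate rock when they are pressed down at the left or the right rim of their base; the others stand steady. Find out which rock and slide each of those off the glass into the carrying tray behind it, wholly inside and standing flat, without picking it up or tipping it over; the steady ones stay standing on the glass. Leave the bur stand, the handpiece and the spatula alone.

Things in the scene. Friction and masses are not known exactly. Their poses are not given: they have to be found in the camera images.
- cast_a: Dental cast in pale stone, 0.15 kg: base 78 mm wide (y), 66 mm deep (x), 14 mm high, on it a U of bare ridges with front teeth, 28 mm high at most. Origin: centre of the underside, z up, y to the cast's left; x points from the flat upright heel face (70 mm wide, at x = -33 mm, facing the robot within 0.3 rad) to the teeth. Any of the four casts may rock or be steady.
- cast_b: Dental cast, same size and axes as cast_a. Where to press any cast: down on the flat outer rim of its base, left or right, 14 mm above the underside, best on the outermost 8 mm (31 to 39 mm from the middle), about 10 mm behind the origin. Further in, a cast may not tip; the ridge inside begins 26.5 mm from the middle and is 22 mm high. Left alone, all four stand level.
- cast_c: Dental cast, size and axes as cast_a. A cast that rocks has one side of its sole (left or right, unknown) cut away from a ridge 4 mm off the middle, up to 4.5 mm clear at the edge: pressed on that side's rim it tips sideways by 0.13 rad, the rim giving way 3 to 4.5 mm under about 1 N, then stops hard; let go, it rocks back. Pressed on its other side it does not move.
- cast_d: Dental cast, size and axes as cast_a. A steady cast does not tip on either side and gives way less than 1 mm at 5 N. To slide a cast, push its heel face low down (base 14 mm high) with 1 to 2 N; pushed evenly it stays flat over the 2 mm step down to the tray and turns to lie square to the pusher.
- plate: Flat glass checking plate, fixed to the bench, 150 mm (x) by 460 mm (y), 10 mm thick, on which the four casts stand in a row along y, about 120 mm apart. Origin: centre of its underside; z up, x away from the robot towards the tray.
- tray: White carrying tray, fixed, 120 mm (x) by 500 mm (y): floor 8 mm above the bench; aluminium lips, 3 mm thick, 24 mm high, on the far side and both ends. Its open near side lies 1 mm from the plate's far edge and 2 mm lower. Origin: centre of its underside; axes as the plate's; the open side is at x = -60 mm, the far lip's inner face at x = +57 mm.
- bur_stand: Bystander left of the plate: black block 112 by 60 mm with burs and polishing discs standing in it, with a clear screen 68 mm high on three sides. Origin: centre of its underside.
- handpiece: Bystander right of the plate: aluminium handpiece, 156 mm long, lying on a black rubber rest, 44 mm high. Origin: on the bench, 30 mm from the handpiece's rear end; x points to its tip.
- knife: Bystander left of the robot, short of the plate: spatula with a wooden handle, 170 mm long, lying on the bench. Origin: underside, near its middle.
There are look-alikes about, which are no part of the job. What is shaped like the cast_b but black, blue or orange is not meant.

How it is judged:
By the outcome, as a careful person would: the job done as asked, in the order asked, and still so for the second after the job is handed in, with the robot touching nothing.
It also fails if it takes over 72 s, if anything falls off the work surface, if the arm or the gripper's body presses on something with over 40 N, if the wrist force passes 120 N, or if a joint passes its speed limit or range.

## Robot

A 6-joint arm with a two-finger parallel gripper is mounted at the origin on the work surface. World frame = base frame: x ahead of the robot, y to its left, z up, the work surface at z = 0. Lengths are in m, angles in rad, forces in N, time in s.
With the tool pointing down it reaches from about 0.375 to 0.9 m from the base axis. Payload 3.1 kg.
Tool frame: the origin (TCP) lies on the centre line of the jaws, within the pads' length; the fingertips stand manip.finger_overhang ahead of it and the grasp point (between the pads) lies 11 mm behind it (manip.finger_overhang is the distance from the TCP to the fingertips, in m); y points along the fingers, z is the direction in which the jaws open and shut, and the axes are right-handed (so a half turn about y gives the same grasp; the last joint's range is limited). The gripper opens to 85 mm and grips with 20 to 120 N. Pads are 22 mm wide; open, the fingers measure 114 mm over their backs; the gripper's body (76 mm by 85 mm) begins 54 mm behind the grasp point. The pads swing forward as they close: fully open they stand 13 mm farther back than shut.
Start: joints at [-1.514, 0.527, 1.433, -0, 1.181, -0.178], TCP at [0.145, -0.608, 0.239] pointing down, gripper open.
Joint ranges: [-3.08, 3.08], [-0.75, 2.2], [0.22, 2.44], [-1.43, 4.57], [0, 2.65], [-2.85, 2.85]. Speed limits (rad/s): [2.79, 2.79, 3.14, 3.14, 3.14, 3.14].

## Interface

Orientations are given as a unit quaternion [x, y, z, w].
In Python, from station import manip gives the robot as it stands.
- The arm moves only by the tool send_rows, never from a script. Its argument "plan" is a list of rows, each an object with "linear": the shift along the tool's x, y, z in units of 30 mm (1.0 is 30 mm), a list of three; "roll": the turn about the tool's y in units of 6 degrees (1.0 is 6 degrees). In form: [{"linear": [tx, ty, tz], "roll": roll}, ...]. A call has exactly 5 rows; each row shifts and turns the commanded pose from where the row before left it, along the tool's axes as they then stand; what a row does not reach is not made up. A row lasts 1/8 s, in which the tool goes at most 62.5 mm and 10.7 degrees, less where a joint would pass 70% of its speed; a pose out of reach is approached as far as the arm can. A call is refused whole if a number of a shift passes 1 or a number of a turn 1, either way. A call with a gripper value outside its range is refused whole. "claw" is the finger opening in mm, from 0 to 85.4, set as the call begins (left out, the last holds). The fingers move at their own pace and stop on an object; "force" is the grip in N (left out, the last holds). Time passes only in rows, so rows that do not move let the fingers close, or fill a call up. It gives the time, the measured TCP pose, the force and the opening at its end, in the units of the state.
- manip.sense(): the state, without advancing time (a new reading comes with each control period).
- manip.snapshot(name): name is "scene" or "top" or "wrist"; returns the picture (480x640x3 uint8, blue, green, red); there is no depth.
- manip.get_calibration(name): a dict with "fovy" (degrees; the focal length in pixels is half the picture's height over the tangent of half this angle, whatever the lens; pixels are square), "cx", "cy" (the principal point, pixels), "cam_to_world" (4x4, takes a point from camera to world coordinates); the wrist camera has in their place "tool_from_camera" (4x4, takes a point from camera to tool coordinates, whose origin is the TCP and whose axes are the tool frame's). Camera axes: x right, y down, z forward; pixel columns grow to the right and rows downward; lengths in m; the calibration is good to about 2 mm. A picture is of the moment at which its call begins: read the wrist's pose just before it. get_calibration takes no time and is no camera call.
- manip.sign_off(): hands the job in, once; it reports no verdict.
Trained networks look in the newest picture that a camera, given by its name, has taken for a name from the list of things; names that differ only in an ending like _2 or _b are one class to them, and where a whole thing is asked for, a point or a joint stands for the part that bears it (a point fixed in the world has none). Each returns a list of dicts, best first, with "p" (0 to 1); they miss things now and then, are a little off and sometimes report something else, mostly with a low value. They report only what shows in the picture. A call takes as long as a camera call. They do not tell look-alikes from the thing itself.
- manip.look_for(camera, query): "extent" ([left, top, right, bottom] in pixels, round what is visible of it).
The state is a dict: "t": time; "q": joint angles; "qd": joint speeds; "tau": joint torques, N m; "tcp_pos": TCP position; "tool_rot": TCP orientation; "force": force on the tool from outside, world axes, zero at the start; "ft_torque": the same for the moment, N m; "finger_gap": opening from 0.0 (shut) to 1.0 (fully open).
Only numpy, scipy, OpenCV 4.12 (cv2) and the standard library are available. Lean on these libraries where they do the work, as an engineer would, in place of code of your own. Each camera call takes 0.05 s, during which the arm holds its last target.

## Working session

There is one attempt and no reset: what is moved stays moved. The work goes in short steps, Python scripts to look and compute and a tool call to move; the robot and the scene stay as the last step left them, time stands still between calls to the robot, and variables do not carry over. Pictures are saved under pics/ and viewed, and the job is handed in when it is done.

Besides the shell and the picture viewer there is one more tool, called after ">>>" by a JSON object that holds its "method" and its "body", one argument or row to a line. send_rows: Moves the arm, as the interface text tells. Its arguments: {"type":"object","properties":{"plan":{"type":"array"},"claw":{"type":"number"},"force":{"type":"number"}},"required":["plan"]}

```bash
mkdir -p pics; ls
python3 - <<'E'
from station import manip
import cv2
print(manip.sense()); print(manip.finger_overhang)
for n in ("scene","top"):
    im=manip.snapshot(n); cv2.imwrite(f"pics/{n}0.png",im)
    print(n,manip.get_calibration(n))
print(manip.get_calibration("wrist"))
E
```

```text
pics
{'t': 0.0, 'q': array([-1.51451038e+00,  5.28442295e-01,  1.43390961e+00,  2.96434612e-05,
        1.18140502e+00, -1.78468895e-01]), 'qd': array([ 7.39402373e-04,  5.00875687e-04,  1.68791406e-04, -7.25057791e-05,
        5.57823148e-04,  1.27390415e-03]), 'tau': array([-1.15750994e-03, -4.42349374e+01, -1.78025490e+01, -2.80036629e-04,
        8.49187811e-03, -1.35878705e-05]), 'tcp_pos': array([ 0.1453931 , -0.60713153,  0.23834595]), 'tool_rot': array([-0.08274752,  0.70300453, -0.70147819,  0.0828603 ]), 'force': array([-0.21840418,  0.61565217,  0.16719435]), 'ft_torque': array([-0.02310162, -0.0459862 , -0.01666872]), 'finger_gap': 1.0018657657092183}
0.008
scene {'fovy': 49.33421245534091, 'cx': 317.37679655567393, 'cy': 239.43925887517102, 'cam_to_world': array([[ 0.57748572,  0.50101266, -0.64459022,  1.22174958],
       [ 0.81638005, -0.36001177,  0.45156964, -0.46315867],
       [-0.00581796, -0.78700562, -0.6169184 ,  0.70146031],
       [ 0.        ,  0.        ,  0.        ,  1.        ]])}
top {'fovy': 53.32226060018922, 'cx': 316.2675613849708, 'cy': 243.464949605857, 'cam_to_world': array([[-0.01166063, -0.98973698,  0.14242448,  0.399808  ],
       [-0.99992548,  0.01102664, -0.00523986,  0.00692049],
       [ 0.00361562, -0.14247496, -0.9897918 ,  1.02834509],
       [ 0.        ,  0.        ,  0.        ,  1.        ]])}
{'fovy': 63.6722116590682, 'cx': 322.7709044749229, 'cy': 244.95714685869012, 'tool_from_camera': array([[ 2.20454494e-04,  9.57251217e-01,  2.89257772e-01,
        -7.36372625e-02],
       [-4.04186376e-04, -2.89257670e-01,  9.57251188e-01,
        -1.34934758e-01],
       [ 9.99999894e-01, -3.27944377e-04,  3.23139747e-04,
        -1.60007131e-03],
       [ 0.00000000e+00,  0.00000000e+00,  0.00000000e+00,
         1.00000000e+00]])}
```

View pics/scene0.png

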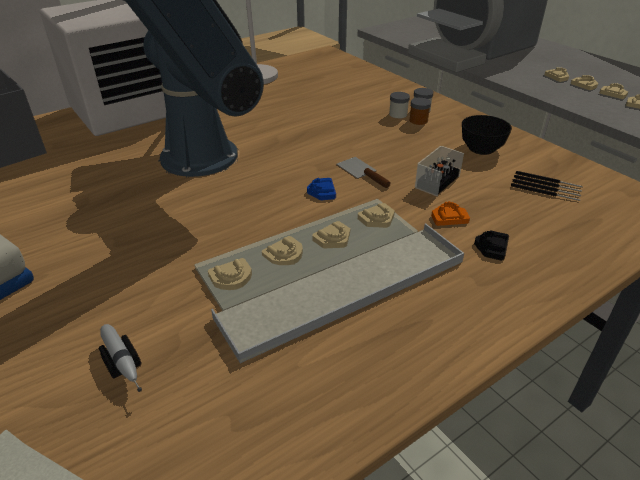

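View pics/top0.png

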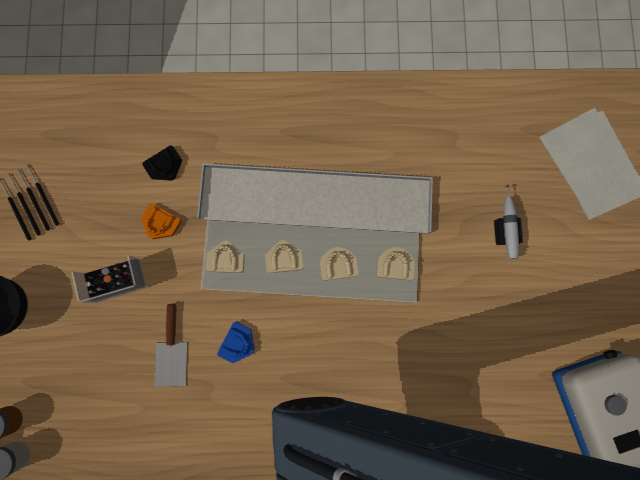

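```bash
cat > h.py <<'E'
import numpy as np, cv2
from station import manip
from scipy.spatial.transform import Rotation as R
def ray(n,u,v,T=None):
    c=manip.get_calibration(n); f=240/np.tan(np.radians(c['fovy'])/2)
    T=c['cam_to_world'] if T is None else T
    d=np.array([(u-c['cx'])/f,(v-c['cy'])/f,1.])
    return T[:3,3],T[:3,:3]@d
def wp(n,u,v,z,T=None):
    o,d=ray(n,u,v,T); return o+d*(z-o[2])/d[2]
def px(n,p):
    c=manip.get_calibration(n); f=240/np.tan(np.radians(c['fovy'])/2)
    q=np.linalg.inv(c['cam_to_world'])@np.r_[p,1]
    return c['cx']+f*q[0]/q[2], c['cy']+f*q[1]/q[2]
E
python3 - <<'E'
from h import *
s=manip.sense(); print(R.from_quat(s['tool_rot']).as_matrix().round(3))
im=cv2.imread('pics/top0.png')
for n,b in (('A',(190,155,320,310)),('B',(310,155,440,310))):
    c=im[b[1]:b[3],b[0]:b[2]]; cv2.imwrite(f'pics/c{n}.png',cv2.resize(c,None,fx=3.8,fy=3.8,interpolation=cv2.INTER_CUBIC))
for u,v in ((207,220),(203,290),(417,300),(420,233)): print(wp('top',u,v,.01).round(4))
print(manip.look_for('top','cast_a'))
E
```

```text
[[-0.973 -0.     0.233]
 [-0.233  0.002 -0.973]
 [-0.    -1.    -0.002]]
[0.6003 0.2376 0.01  ]
[0.4493 0.2429 0.01  ]
[ 0.423  -0.2104  0.01  ]
[ 0.5667 -0.2229  0.01  ]
[{'extent': [142.9, 145.3, 181.3, 179.1], 'p': 0.9}, {'extent': [375.3, 245.0, 416.9, 279.1], 'p': 0.87}, {'extent': [217.1, 323.5, 254.6, 363.2], 'p': 0.81}, {'extent': [265.6, 241.0, 302.9, 271.3], 'p': 0.76}, {'extent': [142.2, 201.1, 184.1, 241.0], 'p': 0.76}, {'extent': [321.3, 247.2, 357.8, 280.3], 'p': 0.73}, {'extent': [209.6, 238.6, 245.2, 273.3], 'p': 0.71}]
```

View pics/cA.png

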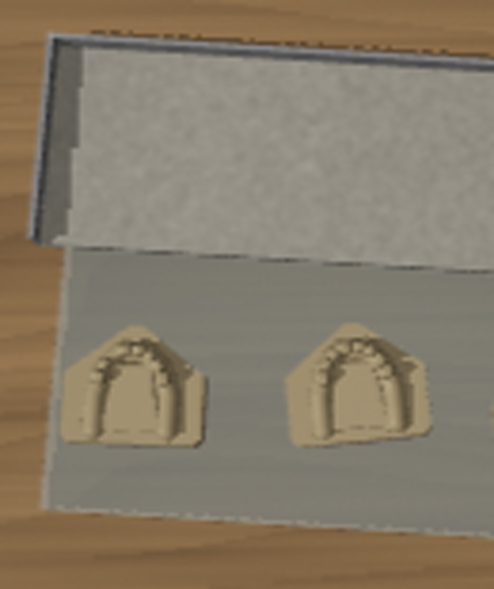

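View pics/cB.png

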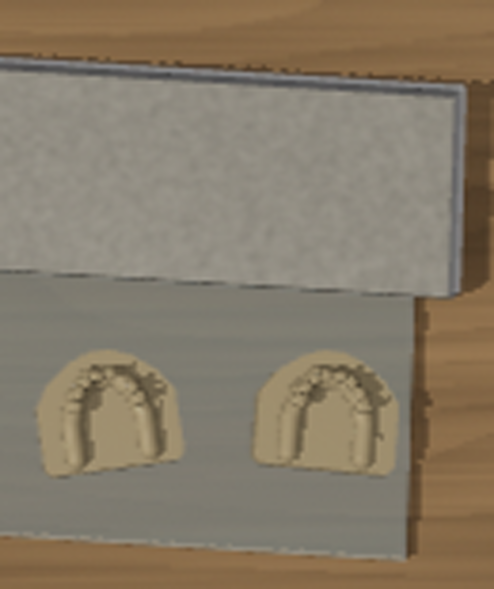

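Run:
```python
from h import *
A=lambda x,y:(190+x/3.8,155+y/3.8); B=lambda x,y:(310+x/3.8,155+y/3.8)
P=[wp('top',*q,.01) for q in (A(67,247),A(43,508),B(407,557),B(414,297))]
for p in P: print('plate',p.round(4))
print([np.linalg.norm(P[i]-P[(i+1)%4]).round(4) for i in range(4)])
print('center',np.mean(P,0), 'yaw',np.arctan2(*( (P[0]+P[3]-P[1]-P[2])[[1,0]])), np.arctan2(*((P[0]+P[1]-P[2]-P[3])[[1,0]]*[-1,1])[::-1]))
C={1:[A(63,442),A(203,446),A(62,375),A(207,375),A(136,326)],2:[A(294,446),A(428,434),A(286,378),A(428,364),A(352,323)],
3:[B(48,476),B(182,460),B(37,410),B(180,392),B(106,350)],4:[B(256,462),B(393,474),B(255,400),B(398,412),B(328,350)]}
for k,c in C.items():
    w=[wp('top',*q,.024)[:2] for q in c]
    d=w[0]-w[1]; yaw=np.arctan2(-d[0],d[1]); X=np.array([np.cos(yaw),np.sin(yaw)]);Y=np.array([-X[1],X[0]])
    mid=(w[0]+w[1])/2; m2=(w[2]+w[3])/2
    print(k,'heel w',np.linalg.norm(d).round(4),'width',((w[2]-w[3])@Y).round(4),'depth',((w[4]-mid)@X).round(4),'yaw',yaw.round(3),'heelmid',mid.round(4),'lat off m2',((m2-mid)@Y).round(4),'org',(mid+.033*X).round(4))
```

```text
plate [0.6003 0.2362 0.01  ]
plate [0.4521 0.2465 0.01  ]
plate [ 0.4197 -0.2105  0.01  ]
plate [ 0.5664 -0.2206  0.01  ]
[np.float64(0.1485), np.float64(0.4582), np.float64(0.147), np.float64(0.4581)]
center [0.5096216  0.01291856 0.01      ] yaw -0.06917735326485641 3.0690620462128337
1 heel w 0.0775 width 0.0806 depth 0.066 yaw -0.04 heelmid [0.4862 0.1943] lat off m2 0.0013 org [0.5191 0.1929]
2 heel w 0.0745 width 0.0794 depth 0.0658 yaw 0.078 heelmid [0.487  0.0681] lat off m2 -0.0009 org [0.5199 0.0707]
3 heel w 0.0747 width 0.0802 depth 0.0659 yaw 0.107 heelmid [ 0.4701 -0.048 ] lat off m2 -0.0011 org [ 0.5029 -0.0445]
4 heel w 0.076 width 0.0797 depth 0.0659 yaw -0.099 heelmid [ 0.4688 -0.1639] lat off m2 0.0011 org [ 0.5016 -0.1671]
```

```bash
cat >> h.py <<'E'
import json,math
CAST={1:(.5191,.1929,-.04),2:(.5199,.0707,.078),3:(.5029,-.0445,.107),4:(.5016,-.1671,-.099)}
def state():
    s=manip.sense(); M=R.from_quat(s['tool_rot']).as_matrix()
    psi=math.atan2(-M[1,0],-M[0,0]); return s,s['tcp_pos'],psi
def plan(target,psi,n=None):
    s,p,p0=state(); d=np.array(target)-p; dpsi=psi-p0
    if n is None:
        n=max(math.ceil(np.abs(d).max()/.0285), math.ceil(abs(dpsi)/math.radians(6)),1); n=5*math.ceil(n/5)
    rows=[];q=p0
    for i in range(n):
        X=np.array([math.cos(q),math.sin(q),0]);Y=np.array([-X[1],X[0],0]); e=d/n
        rows.append({"linear":[round(-e@X/.03,2),round(-e[2]/.03,2),round(-e@Y/.03,2)],"roll":round(-dpsi/n/math.radians(6),2)}); q+=dpsi/n
    print('t %.2f'%s['t'],'at',p.round(4),'psi %.3f'%p0,'F',s['force'].round(2),'gap %.2f'%s['finger_gap'])
    for i in range(0,n,5): print(json.dumps(rows[i:i+5]))
def cpt(k,lx,ly):
    x,y,a=CAST[k]; return np.array([x+lx*math.cos(a)-ly*math.sin(a), y+lx*math.sin(a)+ly*math.cos(a)])
E
python3 - <<'E'
from h import *
# cast 4, left press: left finger inner face at +32.5
c=cpt(4,-.010,.0325-.0427); print(c)
plan([*c,.10],CAST[4][2])
E
```

```text
[ 0.49064081 -0.17626167]
t 0.15 at [ 0.1454 -0.6073  0.2385] psi 0.235 F [-0.89  0.17 -0.23] gap 1.00
[{"linear": [-0.73, 0.23, -0.56], "roll": 0.16}, {"linear": [-0.72, 0.23, -0.58], "roll": 0.16}, {"linear": [-0.71, 0.23, -0.59], "roll": 0.16}, {"linear": [-0.7, 0.23, -0.6], "roll": 0.16}, {"linear": [-0.69, 0.23, -0.61], "roll": 0.16}]
[{"linear": [-0.68, 0.23, -0.62], "roll": 0.16}, {"linear": [-0.67, 0.23, -0.63], "roll": 0.16}, {"linear": [-0.66, 0.23, -0.65], "roll": 0.16}, {"linear": [-0.65, 0.23, -0.66], "roll": 0.16}, {"linear": [-0.63, 0.23, -0.67], "roll": 0.16}]
[{"linear": [-0.62, 0.23, -0.68], "roll": 0.16}, {"linear": [-0.61, 0.23, -0.69], "roll": 0.16}, {"linear": [-0.6, 0.23, -0.7], "roll": 0.16}, {"linear": [-0.59, 0.23, -0.71], "roll": 0.16}, {"linear": [-0.58, 0.23, -0.72], "roll": 0.16}]
[{"linear": [-0.56, 0.23, -0.73], "roll": 0.16}, {"linear": [-0.55, 0.23, -0.74], "roll": 0.16}, {"linear": [-0.54, 0.23, -0.75], "roll": 0.16}, {"linear": [-0.53, 0.23, -0.75], "roll": 0.16}, {"linear": [-0.51, 0.23, -0.76], "roll": 0.16}]
```

>>> {"method": "send_rows", "body": {
  "plan": [
    {"linear":[-0.73,0.23,-0.56],"roll":0.16},
    {"linear":[-0.72,0.23,-0.58],"roll":0.16},
    {"linear":[-0.71,0.23,-0.59],"roll":0.16},
    {"linear":[-0.7,0.23,-0.6],"roll":0.16},
    {"linear":[-0.69,0.23,-0.61],"roll":0.16}
  ],
  "claw": 85.4
}}

```text
t: 0.78
tcp_pos: [0.2326, -0.4991, 0.2044]
tool_rot: [-0.053, 0.705, -0.705, 0.053]
force: [-0.2, -1.0, -1.2]
finger_gap: 0.995
```

>>> {"method": "send_rows", "body": {
  "plan": [
    {"linear":[-0.68,0.23,-0.62],"roll":0.16},
    {"linear":[-0.67,0.23,-0.63],"roll":0.16},
    {"linear":[-0.66,0.23,-0.65],"roll":0.16},
    {"linear":[-0.65,0.23,-0.66],"roll":0.16},
    {"linear":[-0.63,0.23,-0.67],"roll":0.16}
  ]
}}

```text
t: 1.4
tcp_pos: [0.3193, -0.3914, 0.17]
tool_rot: [-0.024, 0.707, -0.707, 0.024]
force: [-0.5, -0.5, 0.7]
finger_gap: 0.999
```

>>> {"method": "send_rows", "body": {
  "plan": [
    {"linear":[-0.62,0.23,-0.68],"roll":0.16},
    {"linear":[-0.61,0.23,-0.69],"roll":0.16},
    {"linear":[-0.6,0.23,-0.7],"roll":0.16},
    {"linear":[-0.59,0.23,-0.71],"roll":0.16},
    {"linear":[-0.58,0.23,-0.72],"roll":0.16}
  ]
}}

```text
t: 2.02
tcp_pos: [0.4058, -0.2835, 0.1355]
tool_rot: [0.006, 0.707, -0.707, -0.006]
force: [-0.1, 0.1, -1.0]
finger_gap: 0.999
```

>>> {"method": "send_rows", "body": {
  "plan": [
    {"linear":[-0.56,0.23,-0.73],"roll":0.16},
    {"linear":[-0.55,0.23,-0.74],"roll":0.16},
    {"linear":[-0.54,0.23,-0.75],"roll":0.16},
    {"linear":[-0.53,0.23,-0.75],"roll":0.16},
    {"linear":[-0.51,0.23,-0.76],"roll":0.16}
  ]
}}

```text
t: 2.65
tcp_pos: [0.492, -0.1758, 0.1009]
tool_rot: [0.036, 0.706, -0.706, -0.036]
force: [0.5, -0.9, 0.5]
finger_gap: 1.002
```

Run:
```python
from h import *
c=cpt(4,-.010,.0325-.0427); plan([*c,.045],CAST[4][2])
cv2.imwrite('pics/w1.png',manip.snapshot('wrist'))
```

```text
t 2.65 at [ 0.492  -0.1758  0.1009] psi -0.101 F [ 0.51 -0.85  0.47] gap 1.00
[{"linear": [0.01, 0.37, 0.0], "roll": -0.0}, {"linear": [0.01, 0.37, 0.0], "roll": -0.0}, {"linear": [0.01, 0.37, 0.0], "roll": -0.0}, {"linear": [0.01, 0.37, 0.0], "roll": -0.0}, {"linear": [0.01, 0.37, 0.0], "roll": -0.0}]
```

View pics/w1.png

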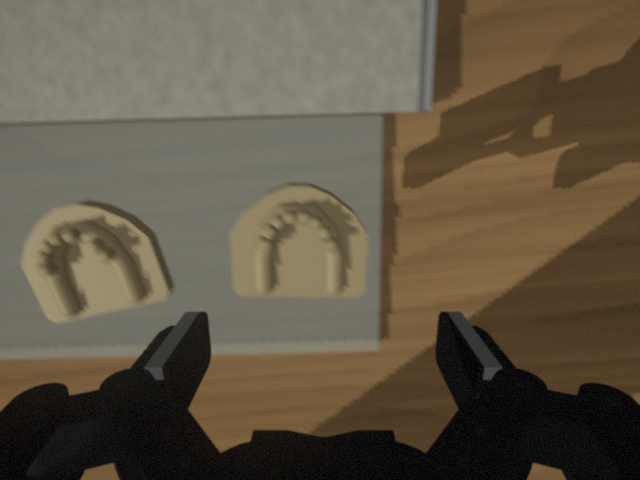

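```bash
cat >> h.py <<'E'
def wT(p,q):
    T=np.eye(4);T[:3,:3]=R.from_quat(q).as_matrix();T[:3,3]=p
    return T@manip.get_calibration('wrist')['tool_from_camera']
E
python3 - <<'E'
from h import *
s=manip.sense(); T=wT(s['tcp_pos'],s['tool_rot'])
w=[wp('wrist',u,v,.024,T)[:2] for u,v in ((231,291),(367,291),(230,240),(368,240),(296,183),(236,296),(362,297))]
print(np.round(w,4)); m=(w[0]+w[1])/2; print(m,np.linalg.norm(w[0]-w[1]),np.linalg.norm(w[2]-w[3]),np.linalg.norm(w[4]-(w[5]+w[6])/2))
m=(w[2]+w[3])/2; d=w[5]-w[6]; print('yaw',math.atan2(-d[0],d[1]),'heelmid',(w[5]+w[6])/2, 'body mid',m)
a=CAST[4][2]; print('prev heelmid',cpt(4,-.033,0))
w3=[wp('wrist',u,v,.024,T)[:2] for u,v in ((54,322),(172,292))]; print('3 heel',np.mean(w3,0),cpt(3,-.033,0),np.linalg.norm(w3[0]-w3[1]))
E
```

```text
[[ 0.4797 -0.1159]
 [ 0.4717 -0.196 ]
 [ 0.5109 -0.1206]
 [ 0.503  -0.1987]
 [ 0.5392 -0.1618]
 [ 0.4763 -0.1183]
 [ 0.4682 -0.1928]]
[ 0.47573348 -0.15596037] 0.08055552047835342 0.07849551960004628 0.06727916402555273
yaw -0.10801765644620233 heelmid [ 0.47221027 -0.15556023] body mid [ 0.50695146 -0.15965561]
prev heelmid [ 0.46876158 -0.16383833]
3 heel [ 0.47639975 -0.04312055] [ 0.47008873 -0.04802427] 0.0766458269695678
```

Run:
```python
from h import *
s=manip.sense();print(s['tcp_pos'],s['qd'].round(3)); im=manip.snapshot('wrist'); cv2.imwrite('pics/w2.png',im)
a=cv2.imread('pics/w1.png'); print(np.abs(a.astype(int)-im).mean())
T=wT(s['tcp_pos'],s['tool_rot'])
print('plate corner nr, fr (wrist)',wp('wrist',378,349,.01,T).round(4),wp('wrist',383,115,.01,T).round(4))
sc=cv2.imread('pics/scene0.png')
cv2.imwrite('pics/sc.png',cv2.resize(sc[190:320,190:410],None,fx=3.6,fy=3.6,interpolation=cv2.INTER_CUBIC))
# predicted heel corners in scene from both estimates
for nm,m,yaw in (('top',np.array([.5016,-.1671]),-.099),('wr',np.array([.5055,-.1595]),-.108)):
    X=np.array([np.cos(yaw),np.sin(yaw)]);Y=np.array([-X[1],X[0]])
    for lx,ly in ((0,.039),(0,-.039),(.033,0)):
        u,v=px('scene',np.r_[m+lx*X+ly*Y,.024]); print(nm,lx,ly,((u-190)*3.6,(v-190)*3.6))
```

```text
[ 0.49324821 -0.17342105  0.10030944] [-0.041 -0.016  0.021 -0.027  0.014 -0.104]
5.601115451388889
plate corner nr, fr (wrist) [ 0.4232 -0.2016  0.01  ] [ 0.5698 -0.213   0.01  ]
top 0 0.039 (np.float64(209.75859226187012), np.float64(276.04821251355196))
top 0 -0.039 (np.float64(74.7943709420717), np.float64(324.2638226657444))
top 0.033 0 (np.float64(166.9661638308232), np.float64(335.9647191395463))
wr 0 0.039 (np.float64(225.65861609234307), np.float64(274.9002513331839))
wr 0 -0.039 (np.float64(90.79421562918908), np.float64(322.27301639886326))
wr 0.033 0 (np.float64(182.7179571335621), np.float64(334.5287176539601))
```

View pics/sc.png

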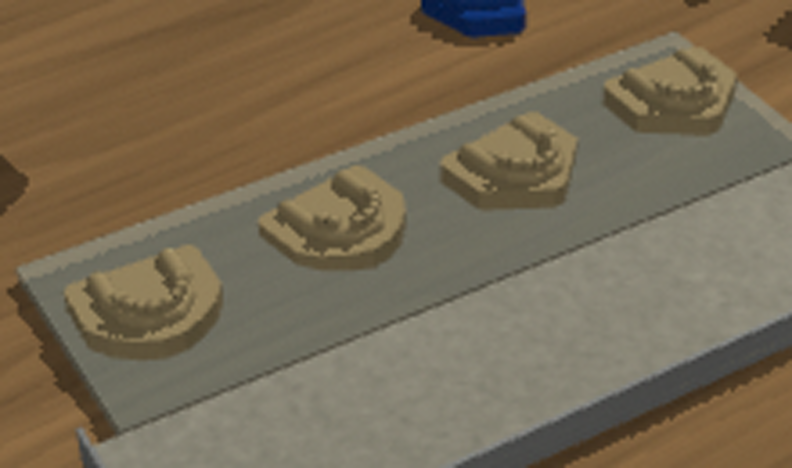

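Run:
```python
from h import *
s=manip.sense();print(s['t'],s['tcp_pos'],np.abs(s['qd']).max()); im=manip.snapshot('wrist'); cv2.imwrite('pics/w3.png',im)
c=cv2.resize(im[170:350,0:400],None,fx=2,fy=2,interpolation=cv2.INTER_CUBIC);cv2.imwrite('pics/w3c.png',c)
```

```text
2.75 [ 0.49224452 -0.1745009   0.1005715 ] 0.04400651046886224
```

View pics/w3c.png

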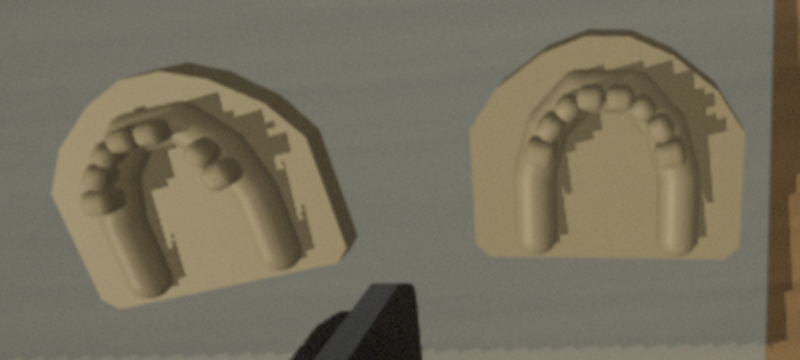

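Run:
```python
from h import *
T=wT([0.49224452,-0.1745009,0.1005715],manip.sense()['tool_rot'])
f=lambda x,y:wp('wrist',x/2,170+y/2,.024,T)[:2]
for k,(a,b,l,r) in {4:((477,256),(740,260),(471,130),(744,130)),3:((110,307),(347,260),(53,192),(325,150))}.items():
    a,b,l,r=map(lambda q:f(*q),(a,b,l,r)); d=a-b; yaw=math.atan2(-d[0],d[1]);X=np.array([math.cos(yaw),math.sin(yaw)])
    print(k,np.linalg.norm(d),np.linalg.norm(l-r),yaw,'org',(a+b)/2+.033*X,'mid',(l+r)/2,'top',CAST[k])
```

```text
4 0.07848399290903019 0.07741834810412948 -0.11435322851613135 org [ 0.50182244 -0.16346428] mid [ 0.50843401 -0.16380154] top (0.5016, -0.1671, -0.099)
3 0.07558106266870443 0.08159541381380292 0.11059850561178868 org [ 0.5046447  -0.04065376] mid [ 0.5080137  -0.04205303] top (0.5029, -0.0445, 0.107)
```

>>> {"method": "send_rows", "body": {
  "plan": [
    {"linear":[0,0.45,0],"roll":0},
    {"linear":[0,0.45,0],"roll":0},
    {"linear":[0,0.45,0],"roll":0},
    {"linear":[0,0.45,0],"roll":0},
    {"linear":[0,0.15,0],"roll":0}
  ]
}}

```text
t: 3.42
tcp_pos: [0.4908, -0.1763, 0.0415]
tool_rot: [0.035, 0.707, -0.706, -0.036]
force: [0.2, -0.4, -0.4]
finger_gap: 1.006
```

```bash
sed -i 's/^CAST=.*/CAST={1:(.5200,.1955,-.04),2:(.5208,.0733,.078),3:(.5038,-.0420,.109),4:(.5020,-.1645,-.106)}/' h.py
python3 - <<'E'
from h import *
s=manip.sense();print(s['t'],s['tcp_pos'],s['force']); im=manip.snapshot('wrist'); cv2.imwrite('pics/w4.png',im)
c=cpt(4,-.010,.0325-.0427); plan([*c,.035],CAST[4][2])
E
```

```text
3.425 [ 0.49081636 -0.17632496  0.04149574] [ 0.2259598  -0.38879097 -0.44668234]
t 3.48 at [ 0.4909 -0.1763  0.0415] psi -0.101 F [ 0.05 -0.86 -0.28] gap 1.00
[{"linear": [0.0, 0.04, -0.02], "roll": 0.01}, {"linear": [0.0, 0.04, -0.02], "roll": 0.01}, {"linear": [0.0, 0.04, -0.02], "roll": 0.01}, {"linear": [0.0, 0.04, -0.02], "roll": 0.01}, {"linear": [0.0, 0.04, -0.02], "roll": 0.01}]
```

View pics/w4.png

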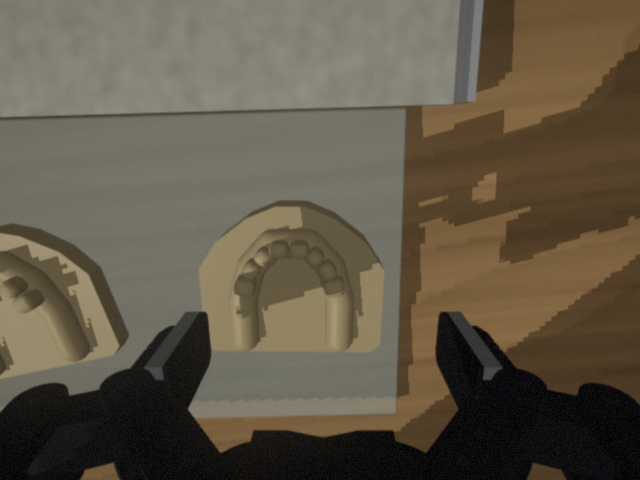

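Run:
```python
from h import *
c=manip.get_calibration('wrist');f=240/np.tan(np.radians(c['fovy'])/2);Ti=np.linalg.inv(c['tool_from_camera'])
for y in (.008,-.005,-.02):
  for x in (-.011,.011):
    for z in (-.0427,.0427):
      q=Ti@[x,y,z,1]; print(y,x,z,(c['cx']+f*q[0]/q[2]).round(0),(c['cy']+f*q[1]/q[2]).round(0))
```

```text
0.008 -0.011 -0.0427 220.0 290.0
0.008 -0.011 0.0427 433.0 290.0
0.008 0.011 -0.0427 224.0 339.0
0.008 0.011 0.0427 429.0 339.0
-0.005 -0.011 -0.0427 211.0 304.0
-0.005 -0.011 0.0427 443.0 304.0
-0.005 0.011 -0.0427 215.0 357.0
-0.005 0.011 0.0427 437.0 357.0
-0.02 -0.011 -0.0427 198.0 324.0
-0.02 -0.011 0.0427 456.0 324.0
-0.02 0.011 -0.0427 204.0 381.0
-0.02 0.011 0.0427 450.0 381.0
```

>>> {"method": "send_rows", "body": {
  "plan": [
    {"linear":[0,0.2,-0.04],"roll":0},
    {"linear":[0,0.2,-0.04],"roll":0},
    {"linear":[0,0.2,0],"roll":0},
    {"linear":[0,0.05,0],"roll":0},
    {"linear":[0,0,0],"roll":0}
  ]
}}

```text
t: 4.1
tcp_pos: [0.4917, -0.1741, 0.0232]
tool_rot: [0.035, 0.706, -0.706, -0.035]
force: [-0.6, 1.0, 0.6]
finger_gap: 1.001
```

Run:
```python
from h import *
s=manip.sense();print(s['t'],s['tcp_pos'],s['force']); im=manip.snapshot('wrist'); cv2.imwrite('pics/w5.png',im)
```

```text
4.1 [ 0.49174009 -0.17408937  0.02323781] [-0.6133931   1.03107626  0.63914802]
```

View pics/w5.png

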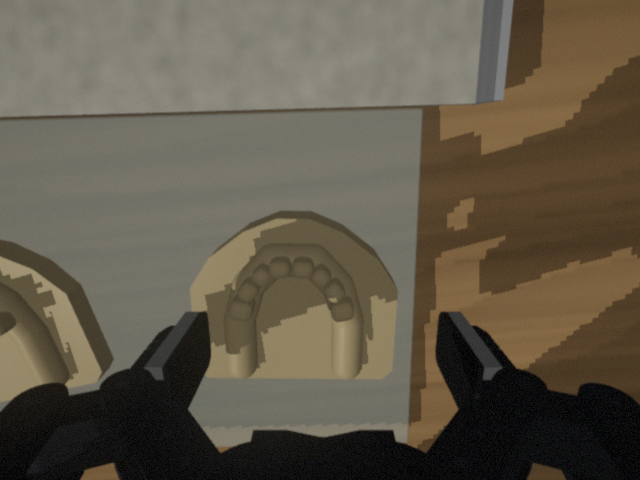

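>>> {"method": "send_rows", "body": {
  "plan": [
    {"linear":[0,0.05,0],"roll":0},
    {"linear":[0,0.05,0],"roll":0},
    {"linear":[0,0.05,0],"roll":0},
    {"linear":[0,0,0],"roll":0},
    {"linear":[0,0,0],"roll":0}
  ]
}}

```text
t: 4.78
tcp_pos: [0.4918, -0.1741, 0.0189]
tool_rot: [-0.035, -0.706, 0.706, 0.035]
force: [0.3, -0.4, 2.0]
finger_gap: 1.002
```

>>> {"method": "send_rows", "body": {
  "plan": [
    {"linear":[0,0.03,0],"roll":0},
    {"linear":[0,0.03,0],"roll":0},
    {"linear":[0,0,0],"roll":0},
    {"linear":[0,0,0],"roll":0},
    {"linear":[0,0,0],"roll":0}
  ]
}}

```text
t: 5.4
tcp_pos: [0.4918, -0.1741, 0.0187]
tool_rot: [-0.036, -0.706, 0.706, 0.035]
force: [-1.9, 0.2, 16.0]
finger_gap: 1.003
```

>>> {"method": "send_rows", "body": {
  "plan": [
    {"linear":[0,-0.2,0],"roll":0},
    {"linear":[0,0,-0.34],"roll":0},
    {"linear":[0,0,-0.34],"roll":0},
    {"linear":[0,0,0],"roll":0},
    {"linear":[0,0.1,0],"roll":0}
  ]
}}

```text
t: 6.02
tcp_pos: [0.494, -0.1536, 0.0198]
tool_rot: [-0.035, -0.706, 0.706, 0.035]
force: [-0.6, 0.5, -0.0]
finger_gap: 1.0
```

>>> {"method": "send_rows", "body": {
  "plan": [
    {"linear":[0,0.04,0],"roll":0},
    {"linear":[0,0.03,0],"roll":0},
    {"linear":[0,0,0],"roll":0},
    {"linear":[0,0,0],"roll":0},
    {"linear":[0,0,0],"roll":0}
  ]
}}

```text
t: 6.65
tcp_pos: [0.4938, -0.1538, 0.0188]
tool_rot: [-0.036, -0.706, 0.706, 0.035]
force: [-0.5, 2.8, 9.0]
finger_gap: 1.0
```

Run:
```python
from h import *
s=manip.sense();print(s['t'],s['tcp_pos'],s['force']); im=manip.snapshot('wrist'); cv2.imwrite('pics/w6.png',im)
```

```text
6.65 [ 0.49380918 -0.15382848  0.01878454] [-0.50215946  2.78043609  9.04493991]
```

View pics/w6.png

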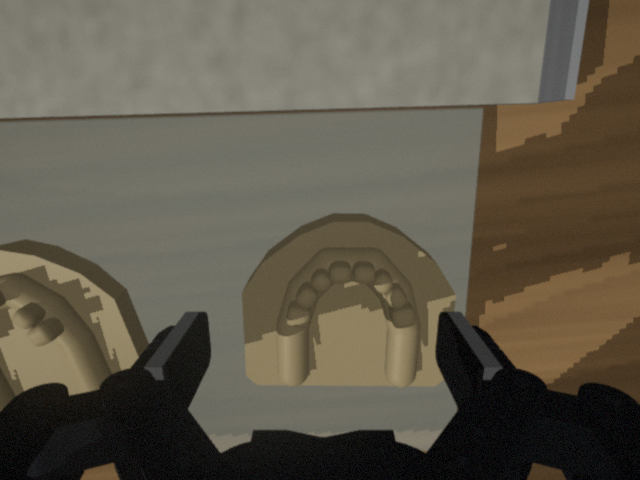

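Run:
```python
from h import *
s,p,psi=state(); 
c=cpt(3,-.010,-.0102); print(c)
plan([p[0],p[1],p[2]+.04],psi,2)
plan([*c,p[2]],CAST[3][2],5)
```

```text
[ 0.49496895 -0.05322731]
t 6.70 at [ 0.4938 -0.1538  0.0188] psi -0.101 F [-1.02  2.01  8.74] gap 1.00
[{"linear": [0.0, -0.67, 0.0], "roll": -0.0}, {"linear": [0.0, -0.67, 0.0], "roll": -0.0}]
t 6.70 at [ 0.4938 -0.1538  0.0188] psi -0.101 F [-1.02  2.01  8.74] gap 1.00
[{"linear": [0.06, -0.0, -0.67], "roll": -0.4}, {"linear": [0.03, -0.0, -0.67], "roll": -0.4}, {"linear": [0.0, -0.0, -0.67], "roll": -0.4}, {"linear": [-0.02, -0.0, -0.67], "roll": -0.4}, {"linear": [-0.05, -0.0, -0.67], "roll": -0.4}]
```

>>> {"method": "send_rows", "body": {
  "plan": [
    {"linear":[0,-0.7,0],"roll":0},
    {"linear":[0,-0.7,0],"roll":0},
    {"linear":[0.06,0,-0.67],"roll":-0.4},
    {"linear":[0.03,0,-0.67],"roll":-0.4},
    {"linear":[0,0,-0.67],"roll":-0.4}
  ]
}}

```text
t: 7.32
tcp_pos: [0.4936, -0.0912, 0.059]
tool_rot: [-0.011, 0.707, -0.707, 0.009]
force: [0.8, 0.1, -0.0]
finger_gap: 1.001
```

>>> {"method": "send_rows", "body": {
  "plan": [
    {"linear":[-0.02,0,-0.67],"roll":-0.4},
    {"linear":[-0.05,0,-0.67],"roll":-0.4},
    {"linear":[0,0.4,0],"roll":0},
    {"linear":[0,0.4,0],"roll":0},
    {"linear":[0,0.2,0],"roll":0}
  ]
}}

```text
t: 7.95
tcp_pos: [0.4944, -0.0534, 0.0285]
tool_rot: [-0.039, 0.706, -0.706, 0.038]
force: [-0.7, 0.3, -0.9]
finger_gap: 0.997
```

Run:
```python
from h import *
im=manip.snapshot('wrist'); cv2.imwrite('pics/w7.png',im)
c=cpt(3,-.010,-.0102);plan([*c,.0177],CAST[3][2])
```

```text
t 8.00 at [ 0.4941 -0.0535  0.0282] psi 0.108 F [-0.01 -0.23 -0.46] gap 1.00
[{"linear": [-0.01, 0.07, -0.0], "roll": -0.0}, {"linear": [-0.01, 0.07, -0.0], "roll": -0.0}, {"linear": [-0.01, 0.07, -0.0], "roll": -0.0}, {"linear": [-0.01, 0.07, -0.0], "roll": -0.0}, {"linear": [-0.01, 0.07, -0.0], "roll": -0.0}]
```

View pics/w7.png

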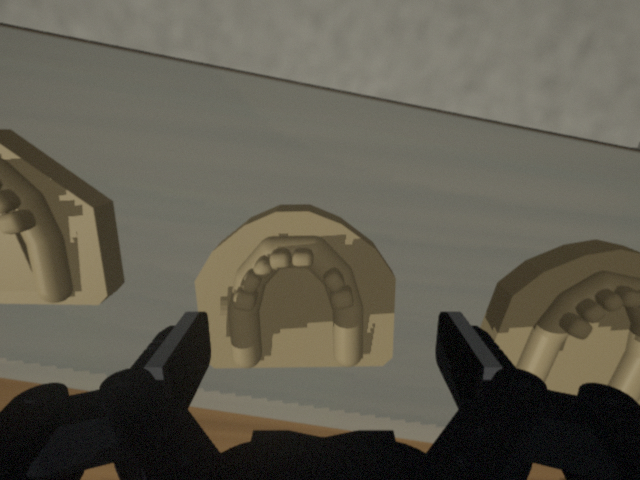

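>>> {"method": "send_rows", "body": {
  "plan": [
    {"linear":[0,0.15,0],"roll":0},
    {"linear":[0,0.13,0],"roll":0},
    {"linear":[0,0.08,0],"roll":0},
    {"linear":[0,0,0],"roll":0},
    {"linear":[0,0,0],"roll":0}
  ]
}}

```text
t: 8.62
tcp_pos: [0.4949, -0.0531, 0.0192]
tool_rot: [0.039, -0.706, 0.706, -0.039]
force: [-0.2, 0.5, -0.3]
finger_gap: 1.0
```

>>> {"method": "send_rows", "body": {
  "plan": [
    {"linear":[0,0.04,0],"roll":0},
    {"linear":[0,0.03,0],"roll":0},
    {"linear":[0,0,0],"roll":0},
    {"linear":[0,0,0],"roll":0},
    {"linear":[0,0,0],"roll":0}
  ]
}}

```text
t: 9.25
tcp_pos: [0.495, -0.0531, 0.0187]
tool_rot: [0.038, -0.706, 0.706, -0.039]
force: [-2.5, -0.2, 15.0]
finger_gap: 1.0
```

>>> {"method": "send_rows", "body": {
  "plan": [
    {"linear":[0,-0.2,0],"roll":0},
    {"linear":[0,0,-0.36],"roll":0},
    {"linear":[0,0,-0.35],"roll":0},
    {"linear":[0,0.1,0],"roll":0},
    {"linear":[0,0.08,0],"roll":0}
  ]
}}

```text
t: 9.88
tcp_pos: [0.4924, -0.0317, 0.0172]
tool_rot: [-0.039, 0.706, -0.706, 0.039]
force: [-0.6, 0.3, 1.0]
finger_gap: 1.001
```

Run:
```python
from h import *
for i in range(4):
    s=manip.sense();print(s['t'],s['tcp_pos'].round(4),s['force'].round(2)); im=manip.snapshot('wrist')
cv2.imwrite('pics/w8.png',im)
s=manip.sense();print(s['t'],s['tcp_pos'].round(4),s['force'].round(2))
```

```text
9.875 [ 0.4924 -0.0317  0.0172] [-0.58  0.34  0.99]
9.925 [ 0.4924 -0.0319  0.017 ] [ 0.16  0.19 -0.68]
9.975 [ 0.4924 -0.032   0.0171] [0.39 0.51 0.7 ]
10.025 [ 0.4925 -0.0321  0.0172] [0.7  0.55 0.3 ]
10.075 [ 0.4925 -0.0321  0.0174] [-0.47  0.37 -0.15]
```

View pics/w8.png

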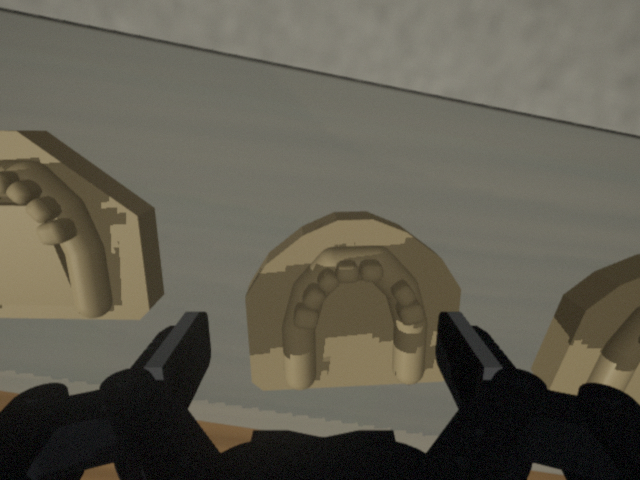

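>>> {"method": "send_rows", "body": {
  "plan": [
    {"linear":[0,0.05,0],"roll":0},
    {"linear":[0,0.04,0],"roll":0},
    {"linear":[0,0,0],"roll":0},
    {"linear":[0,0,0],"roll":0},
    {"linear":[0,0,0],"roll":0}
  ]
}}

```text
t: 10.7
tcp_pos: [0.4927, -0.0322, 0.0151]
tool_rot: [0.038, -0.706, 0.706, -0.039]
force: [-1.5, -1.4, 4.1]
finger_gap: 0.999
```

Run:
```python
from h import *
s,p,psi=state(); 
CAST[2]=(CAST[2][0],CAST[2][1],CAST[2][2])
c=cpt(2,-.010,-.0102); print(c)
plan([*c,p[2]],CAST[2][2],5)
```

```text
[0.5116252 0.0623518]
t 10.70 at [ 0.4927 -0.0322  0.0151] psi 0.109 F [-1.47 -1.42  4.07] gap 1.00
[{"linear": [-0.19, -0.0, -0.61], "roll": 0.06}, {"linear": [-0.19, -0.0, -0.61], "roll": 0.06}, {"linear": [-0.19, -0.0, -0.62], "roll": 0.06}, {"linear": [-0.18, -0.0, -0.62], "roll": 0.06}, {"linear": [-0.18, -0.0, -0.62], "roll": 0.06}]
```

>>> {"method": "send_rows", "body": {
  "plan": [
    {"linear":[0,-0.7,0],"roll":0},
    {"linear":[0,-0.7,0],"roll":0},
    {"linear":[-0.19,0,-0.61],"roll":0.06},
    {"linear":[-0.19,0,-0.61],"roll":0.06},
    {"linear":[-0.19,0,-0.62],"roll":0.06}
  ]
}}

```text
t: 11.32
tcp_pos: [0.5037, 0.0255, 0.0567]
tool_rot: [-0.032, 0.707, -0.706, 0.031]
force: [0.7, 0.2, 0.2]
finger_gap: 0.999
```

>>> {"method": "send_rows", "body": {
  "plan": [
    {"linear":[-0.18,0,-0.62],"roll":0.06},
    {"linear":[-0.18,0,-0.62],"roll":0.06},
    {"linear":[0,0.5,0],"roll":0},
    {"linear":[0,0.4,0],"roll":0},
    {"linear":[0,0.2,0],"roll":0}
  ]
}}

```text
t: 11.95
tcp_pos: [0.5104, 0.0621, 0.0224]
tool_rot: [-0.028, 0.707, -0.706, 0.026]
force: [0.2, -0.7, -1.4]
finger_gap: 0.999
```

Run:
```python
from h import *
im=manip.snapshot('wrist'); cv2.imwrite('pics/w9.png',im)
c=cpt(2,-.010,-.0102);plan([*c,.0177],CAST[2][2])
```

```text
t 12.00 at [0.5103 0.0621 0.0221] psi 0.077 F [ 0.08  0.32 -0.66] gap 1.01
[{"linear": [-0.01, 0.03, -0.0], "roll": -0.0}, {"linear": [-0.01, 0.03, -0.0], "roll": -0.0}, {"linear": [-0.01, 0.03, -0.0], "roll": -0.0}, {"linear": [-0.01, 0.03, -0.0], "roll": -0.0}, {"linear": [-0.01, 0.03, -0.0], "roll": -0.0}]
```

View pics/w9.png

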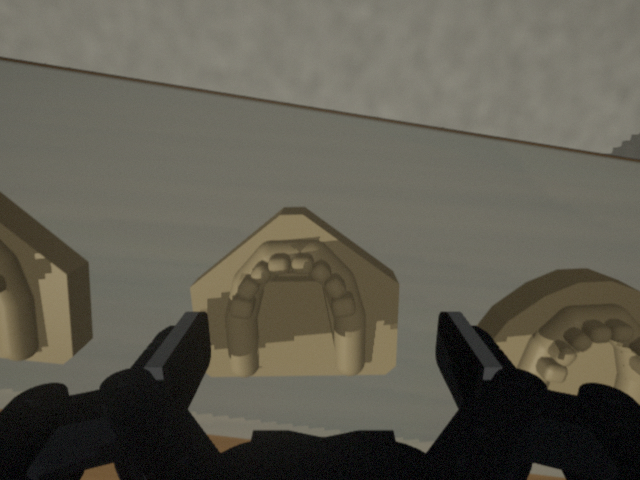

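>>> {"method": "send_rows", "body": {
  "plan": [
    {"linear":[0,0.1,0],"roll":0},
    {"linear":[0,0.08,0],"roll":0},
    {"linear":[0,0.04,0],"roll":0},
    {"linear":[0,0,0],"roll":0},
    {"linear":[0,0,0],"roll":0}
  ]
}}

```text
t: 12.62
tcp_pos: [0.5115, 0.0627, 0.0175]
tool_rot: [0.027, -0.707, 0.707, -0.028]
force: [-0.3, -0.8, -1.1]
finger_gap: 0.999
```

>>> {"method": "send_rows", "body": {
  "plan": [
    {"linear":[0,0.05,0],"roll":0},
    {"linear":[0,0.04,0],"roll":0},
    {"linear":[0,0,0],"roll":0},
    {"linear":[0,0,0],"roll":0},
    {"linear":[0,0,0],"roll":0}
  ]
}}

```text
t: 13.25
tcp_pos: [0.5115, 0.0628, 0.015]
tool_rot: [-0.027, 0.707, -0.707, 0.028]
force: [0.5, 0.9, 5.5]
finger_gap: 1.002
```

Run:
```python
from h import *
s,p,psi=state(); 
c=cpt(1,-.010,-.0102); print(c)
plan([*c,p[2]],CAST[1][2],5)
```

```text
[0.50960011 0.18570805]
t 13.25 at [0.5115 0.0628 0.015 ] psi 0.078 F [0.49 0.86 5.53] gap 1.00
[{"linear": [-0.05, -0.0, -0.82], "roll": 0.22}, {"linear": [-0.03, -0.0, -0.82], "roll": 0.22}, {"linear": [-0.01, -0.0, -0.82], "roll": 0.22}, {"linear": [0.01, -0.0, -0.82], "roll": 0.22}, {"linear": [0.03, -0.0, -0.82], "roll": 0.22}]
```

>>> {"method": "send_rows", "body": {
  "plan": [
    {"linear":[0,-0.7,0],"roll":0},
    {"linear":[0,-0.7,0],"roll":0},
    {"linear":[-0.05,0,-0.82],"roll":0.22},
    {"linear":[-0.03,0,-0.82],"roll":0.22},
    {"linear":[-0.01,0,-0.82],"roll":0.22}
  ]
}}

```text
t: 13.88
tcp_pos: [0.51, 0.1371, 0.0564]
tool_rot: [0.003, -0.707, 0.707, -0.003]
force: [-0.5, 0.1, -0.6]
finger_gap: 0.997
```

>>> {"method": "send_rows", "body": {
  "plan": [
    {"linear":[0.01,0,-0.82],"roll":0.22},
    {"linear":[0.03,0,-0.82],"roll":0.22},
    {"linear":[0,0.5,0],"roll":0},
    {"linear":[0,0.4,0],"roll":0},
    {"linear":[0,0.2,0],"roll":0}
  ]
}}

```text
t: 14.5
tcp_pos: [0.5082, 0.1847, 0.0221]
tool_rot: [-0.013, -0.707, 0.707, 0.015]
force: [0.0, 0.1, 0.1]
finger_gap: 0.998
```

Run:
```python
from h import *
im=manip.snapshot('wrist'); cv2.imwrite('pics/w10.png',im)
c=cpt(1,-.010,-.0102);plan([*c,.0172],CAST[1][2])
```

```text
t 14.55 at [0.5081 0.1847 0.0218] psi -0.039 F [0.01 0.37 0.26] gap 1.00
[{"linear": [-0.01, 0.03, -0.01], "roll": 0.0}, {"linear": [-0.01, 0.03, -0.01], "roll": 0.0}, {"linear": [-0.01, 0.03, -0.01], "roll": 0.0}, {"linear": [-0.01, 0.03, -0.01], "roll": 0.0}, {"linear": [-0.01, 0.03, -0.01], "roll": 0.0}]
```

View pics/w10.png

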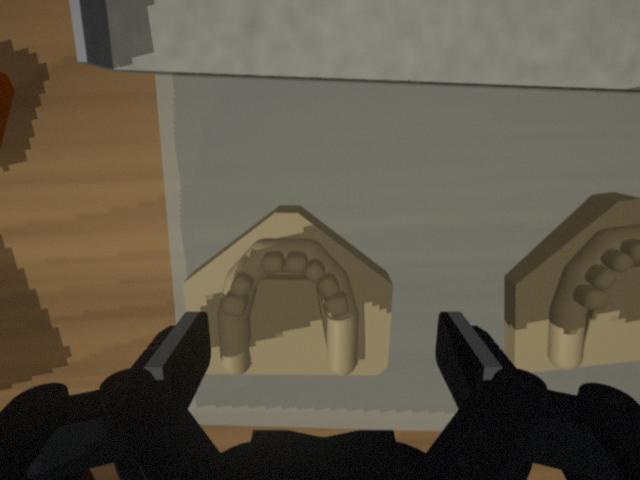

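>>> {"method": "send_rows", "body": {
  "plan": [
    {"linear":[0,0,-0.08],"roll":0},
    {"linear":[0,0.1,0],"roll":0},
    {"linear":[0,0.08,0],"roll":0},
    {"linear":[0,0.04,0],"roll":0},
    {"linear":[0,0,0],"roll":0}
  ]
}}

```text
t: 15.18
tcp_pos: [0.5094, 0.1881, 0.0188]
tool_rot: [0.014, 0.707, -0.707, -0.013]
force: [-2.3, -1.3, 11.3]
finger_gap: 0.999
```

Run:
```python
from h import *
im=manip.snapshot('wrist'); s=manip.sense();print(s['t'],s['tcp_pos'].round(4),s['force'].round(2))
```

```text
15.225 [0.5094 0.1881 0.0188] [-2.29 -0.41 12.39]
```

>>> {"method": "send_rows", "body": {
  "plan": [
    {"linear":[0,-0.2,0],"roll":0},
    {"linear":[0,0,-0.35],"roll":0},
    {"linear":[0,0,-0.34],"roll":0},
    {"linear":[0,0.1,0],"roll":0},
    {"linear":[0,0.09,0],"roll":0}
  ]
}}

```text
t: 15.85
tcp_pos: [0.5098, 0.2095, 0.0186]
tool_rot: [0.013, 0.707, -0.707, -0.013]
force: [-5.4, 4.7, 29.9]
finger_gap: 0.998
```

Run:
```python
from h import *
im=manip.snapshot('wrist');im=manip.snapshot('wrist'); s=manip.sense();print(s['t'],s['tcp_pos'].round(4),s['force'].round(2)); cv2.imwrite('pics/w11.png',im)
```

```text
15.95 [0.5098 0.2096 0.0188] [-3.18  3.06 13.86]
```

View pics/w11.png

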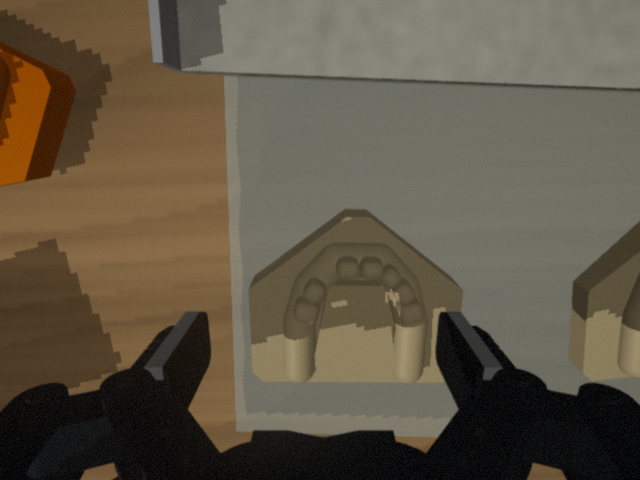

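Run:
```python
from h import *
s,p,psi=state(); 
h=cpt(2,-.033,0); X=np.array([math.cos(-.07),math.sin(-.07)]); print(h)
c=h-.029*X; print(c)
plan([*c,p[2]],-.07,6)
```

```text
[0.48790034 0.07072861]
[0.45897136 0.07275695]
t 15.95 at [0.5098 0.2096 0.0188] psi -0.038 F [-3.18  3.06 13.86] gap 1.00
[{"linear": [0.25, -0.0, 0.77], "roll": 0.05}, {"linear": [0.25, -0.0, 0.77], "roll": 0.05}, {"linear": [0.25, -0.0, 0.77], "roll": 0.05}, {"linear": [0.24, -0.0, 0.77], "roll": 0.05}, {"linear": [0.24, -0.0, 0.78], "roll": 0.05}]
[{"linear": [0.23, -0.0, 0.78], "roll": 0.05}]
```

>>> {"method": "send_rows", "body": {
  "plan": [
    {"linear":[0,-0.7,0],"roll":0},
    {"linear":[0,-0.7,0],"roll":0},
    {"linear":[0.25,0,0.77],"roll":0.05},
    {"linear":[0.25,0,0.77],"roll":0.05},
    {"linear":[0.25,0,0.77],"roll":0.05}
  ]
}}

```text
t: 16.58
tcp_pos: [0.4839, 0.1399, 0.059]
tool_rot: [-0.019, -0.707, 0.707, 0.019]
force: [0.2, 0.2, -0.6]
finger_gap: 1.003
```

>>> {"method": "send_rows", "body": {
  "plan": [
    {"linear":[0.24,0,0.77],"roll":0.05},
    {"linear":[0.24,0,0.77],"roll":0.05},
    {"linear":[0.24,0,0.78],"roll":0.05},
    {"linear":[0,0,0],"roll":0},
    {"linear":[0,0,0],"roll":0}
  ],
  "claw": 40
}}

```text
t: 17.2
tcp_pos: [0.4592, 0.0725, 0.0592]
tool_rot: [0.025, 0.707, -0.707, -0.024]
force: [0.2, 0.5, -0.3]
finger_gap: 0.471
```

Run:
```python
from h import *
im=manip.snapshot('wrist'); cv2.imwrite('pics/w12.png',im)
h=cpt(2,-.033,0); X=np.array([math.cos(-.07),math.sin(-.07)]);c=h-.029*X
plan([*c,.03],-.07)
c=manip.get_calibration('wrist');f=240/np.tan(np.radians(c['fovy'])/2);Ti=np.linalg.inv(c['tool_from_camera'])
for y in (.008,.004,0,-.005):
  for x in (-.011,.011):
    for z in (-.02,.02):
      q=Ti@[x,y,z,1]; print(y,x,z,(c['cx']+f*q[0]/q[2]).round(0),(c['cy']+f*q[1]/q[2]).round(0))
```

```text
t 17.25 at [0.4593 0.0728 0.0592] psi -0.068 F [-0.26  0.65  0.03] gap 0.47
[{"linear": [0.0, 0.19, 0.0], "roll": 0.0}, {"linear": [0.0, 0.19, 0.0], "roll": 0.0}, {"linear": [0.0, 0.19, 0.0], "roll": 0.0}, {"linear": [0.0, 0.19, 0.0], "roll": 0.0}, {"linear": [0.0, 0.19, 0.0], "roll": 0.0}]
0.008 -0.011 -0.02 276.0 290.0
0.008 -0.011 0.02 376.0 290.0
0.008 0.011 -0.02 278.0 339.0
0.008 0.011 0.02 374.0 339.0
0.004 -0.011 -0.02 275.0 294.0
0.004 -0.011 0.02 378.0 294.0
0.004 0.011 -0.02 277.0 344.0
0.004 0.011 0.02 375.0 344.0
0 -0.011 -0.02 274.0 299.0
0 -0.011 0.02 379.0 299.0
0 0.011 -0.02 276.0 350.0
0 0.011 0.02 377.0 350.0
-0.005 -0.011 -0.02 272.0 305.0
-0.005 -0.011 0.02 381.0 305.0
-0.005 0.011 -0.02 275.0 357.0
-0.005 0.011 0.02 379.0 357.0
```

View pics/w12.png

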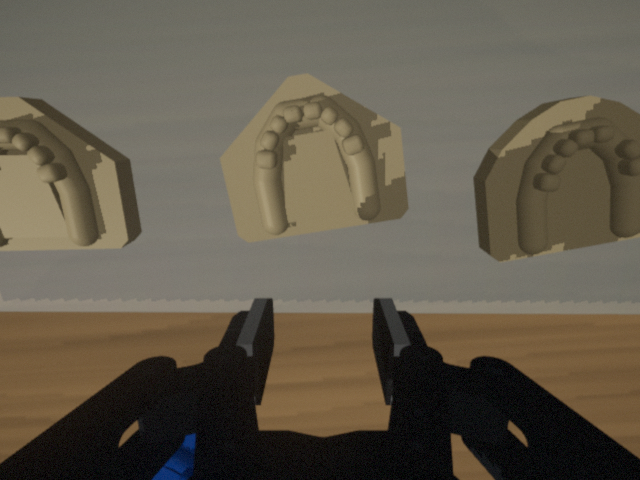

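>>> {"method": "send_rows", "body": {
  "plan": [
    {"linear":[0,0.45,0],"roll":0},
    {"linear":[0,0.45,0],"roll":0},
    {"linear":[0,0.3,0],"roll":0},
    {"linear":[0,0.07,0],"roll":0},
    {"linear":[0,0,0],"roll":0}
  ]
}}

```text
t: 17.88
tcp_pos: [0.4586, 0.0724, 0.0209]
tool_rot: [0.024, 0.707, -0.707, -0.025]
force: [-0.4, -0.0, -0.2]
finger_gap: 0.466
```

Run:
```python
from h import *
im=manip.snapshot('wrist'); cv2.imwrite('pics/w13.png',im);plan([.46,.07,.02],-.07)
```

```text
t 17.93 at [0.4588 0.0723 0.0212] psi -0.069 F [0.21 0.14 0.16] gap 0.47
[{"linear": [-0.01, 0.01, 0.02], "roll": 0.0}, {"linear": [-0.01, 0.01, 0.02], "roll": 0.0}, {"linear": [-0.01, 0.01, 0.02], "roll": 0.0}, {"linear": [-0.01, 0.01, 0.02], "roll": 0.0}, {"linear": [-0.01, 0.01, 0.02], "roll": 0.0}]
```

View pics/w13.png

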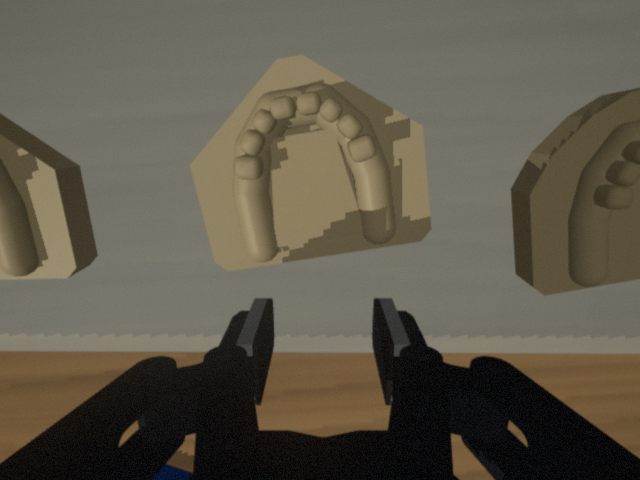

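>>> {"method": "send_rows", "body": {
  "plan": [
    {"linear":[-0.3,0,0],"roll":0},
    {"linear":[-0.2,0,0],"roll":0},
    {"linear":[-0.2,0,0],"roll":0},
    {"linear":[-0.25,0,0],"roll":0},
    {"linear":[-0.25,0,0],"roll":0}
  ]
}}

```text
t: 18.55
tcp_pos: [0.495, 0.0698, 0.0212]
tool_rot: [0.024, 0.707, -0.707, -0.025]
force: [-1.2, 0.4, 1.2]
finger_gap: 0.469
```

Run:
```python
from h import *
im=manip.snapshot('wrist'); cv2.imwrite('pics/w14.png',im);plan([.46,.07,.02],-.07)
```

```text
t 18.60 at [0.4968 0.0696 0.0213] psi -0.069 F [ 0.52  0.01 -1.19] gap 0.47
[{"linear": [0.25, 0.01, 0.01], "roll": 0.0}, {"linear": [0.25, 0.01, 0.01], "roll": 0.0}, {"linear": [0.25, 0.01, 0.01], "roll": 0.0}, {"linear": [0.25, 0.01, 0.01], "roll": 0.0}, {"linear": [0.25, 0.01, 0.01], "roll": 0.0}]
```

View pics/w14.png

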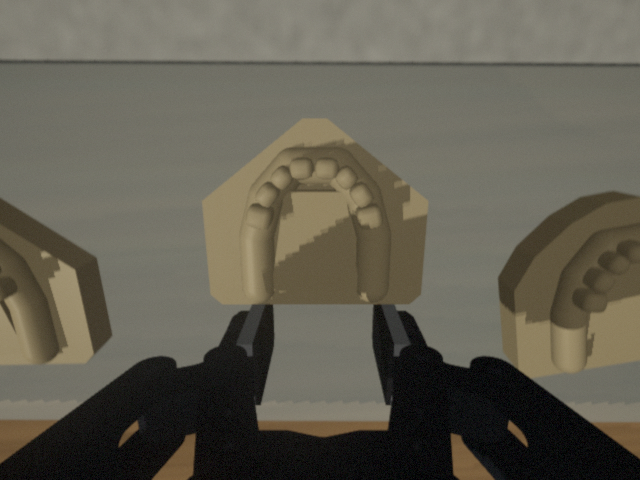

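>>> {"method": "send_rows", "body": {
  "plan": [
    {"linear":[-0.32,0,0],"roll":0},
    {"linear":[-0.32,0,0],"roll":0},
    {"linear":[-0.32,0,0],"roll":0},
    {"linear":[-0.32,0,0],"roll":0},
    {"linear":[-0.3,0,0],"roll":0}
  ]
}}

```text
t: 19.23
tcp_pos: [0.5427, 0.0665, 0.0212]
tool_rot: [-0.024, -0.707, 0.707, 0.024]
force: [-1.2, -0.2, 0.2]
finger_gap: 0.472
```

>>> {"method": "send_rows", "body": {
  "plan": [
    {"linear":[-0.3,0,0],"roll":0},
    {"linear":[-0.3,0,0],"roll":0},
    {"linear":[-0.3,0,0],"roll":0},
    {"linear":[-0.3,0,0],"roll":0},
    {"linear":[-0.3,0,0],"roll":0}
  ]
}}

```text
t: 19.85
tcp_pos: [0.5874, 0.0635, 0.0212]
tool_rot: [0.024, 0.707, -0.707, -0.024]
force: [-0.1, -0.4, -0.0]
finger_gap: 0.472
```

Run:
```python
from h import *
im=manip.snapshot('wrist'); cv2.imwrite('pics/w15.png',im);plan([.46,.07,.02],-.07)
s,p,_=state(); print((p[:2]-[.5106,.0154])@[math.cos(.07),-math.sin(.07)]+.011)
```

```text
t 19.90 at [0.5893 0.0632 0.0214] psi -0.069 F [ 0.94 -0.35 -0.48] gap 0.47
[{"linear": [0.86, 0.01, 0.01], "roll": 0.0}, {"linear": [0.86, 0.01, 0.01], "roll": 0.0}, {"linear": [0.86, 0.01, 0.01], "roll": 0.0}, {"linear": [0.86, 0.01, 0.01], "roll": 0.0}, {"linear": [0.86, 0.01, 0.02], "roll": 0.0}]
0.08615692244983364
```

View pics/w15.png

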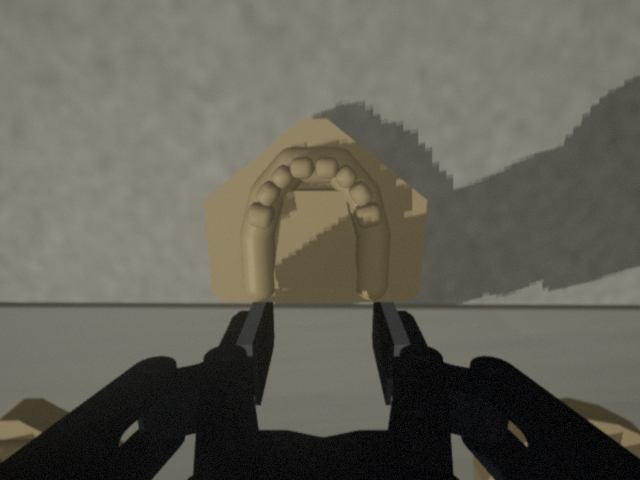

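>>> {"method": "send_rows", "body": {
  "plan": [
    {"linear":[-0.25,0,0],"roll":0},
    {"linear":[-0.2,0,0],"roll":0},
    {"linear":[-0.15,0,0],"roll":0},
    {"linear":[-0.1,0,0],"roll":0},
    {"linear":[0,0,0],"roll":0}
  ]
}}

```text
t: 20.52
tcp_pos: [0.6083, 0.062, 0.0213]
tool_rot: [-0.025, -0.707, 0.707, 0.024]
force: [-0.1, -0.3, 0.5]
finger_gap: 0.471
```

Run:
```python
from h import *
im=manip.snapshot('wrist'); cv2.imwrite('pics/w16.png',im)
h=cpt(3,-.033,0); X=np.array([math.cos(-.07),math.sin(-.07)]);c=h-.033*X; print(h,c)
s,p,psi=state()
plan([*c,p[2]],-.07,8)
```

```text
[ 0.47099584 -0.04558988] [ 0.43807666 -0.04328177]
t 20.57 at [0.6082 0.062  0.0213] psi -0.069 F [-0.38  0.71  0.09] gap 0.47
[{"linear": [0.68, -0.0, 0.49], "roll": 0.0}, {"linear": [0.68, -0.0, 0.49], "roll": 0.0}, {"linear": [0.68, -0.0, 0.49], "roll": 0.0}, {"linear": [0.68, -0.0, 0.49], "roll": 0.0}, {"linear": [0.68, -0.0, 0.49], "roll": 0.0}]
[{"linear": [0.68, -0.0, 0.49], "roll": 0.0}, {"linear": [0.68, -0.0, 0.49], "roll": 0.0}, {"linear": [0.68, -0.0, 0.49], "roll": 0.0}]
```

View pics/w16.png

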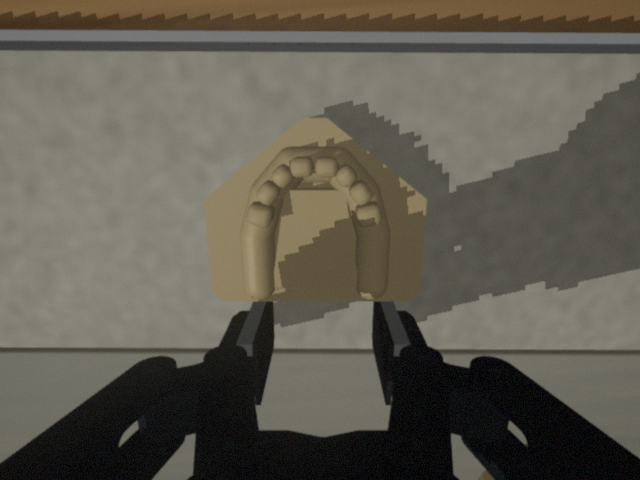

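>>> {"method": "send_rows", "body": {
  "plan": [
    {"linear":[0.6,0,0],"roll":0},
    {"linear":[0.6,-0.7,0.2],"roll":0},
    {"linear":[0.6,-0.7,0.6],"roll":0},
    {"linear":[0.7,0,0.8],"roll":0},
    {"linear":[0.75,0,0.8],"roll":0}
  ]
}}

```text
t: 21.2
tcp_pos: [0.5056, -0.0036, 0.0639]
tool_rot: [-0.025, -0.707, 0.707, 0.023]
force: [-0.5, -1.2, -0.8]
finger_gap: 0.471
```

>>> {"method": "send_rows", "body": {
  "plan": [
    {"linear":[0.8,0,0.8],"roll":0},
    {"linear":[0.8,0,0.72],"roll":0},
    {"linear":[0.6,0,0],"roll":0},
    {"linear":[0,0,0],"roll":0},
    {"linear":[0,0.3,0],"roll":0}
  ]
}}

```text
t: 21.82
tcp_pos: [0.4386, -0.0445, 0.0545]
tool_rot: [-0.026, -0.706, 0.707, 0.023]
force: [-0.1, 0.6, 0.9]
finger_gap: 0.468
```

Run:
```python
from h import *
im=manip.snapshot('wrist'); cv2.imwrite('pics/w17.png',im)
h=cpt(3,-.033,0); X=np.array([math.cos(-.07),math.sin(-.07)]);c=h-.033*X
plan([*c,.0212],-.07)
```

```text
t 21.88 at [ 0.438  -0.0442  0.0534] psi -0.068 F [-0.08 -0.72 -0.81] gap 0.47
[{"linear": [0.0, 0.21, -0.01], "roll": 0.0}, {"linear": [0.0, 0.21, -0.01], "roll": 0.0}, {"linear": [0.0, 0.21, -0.01], "roll": 0.0}, {"linear": [0.0, 0.21, -0.01], "roll": 0.0}, {"linear": [0.0, 0.21, -0.01], "roll": 0.0}]
```

View pics/w17.png

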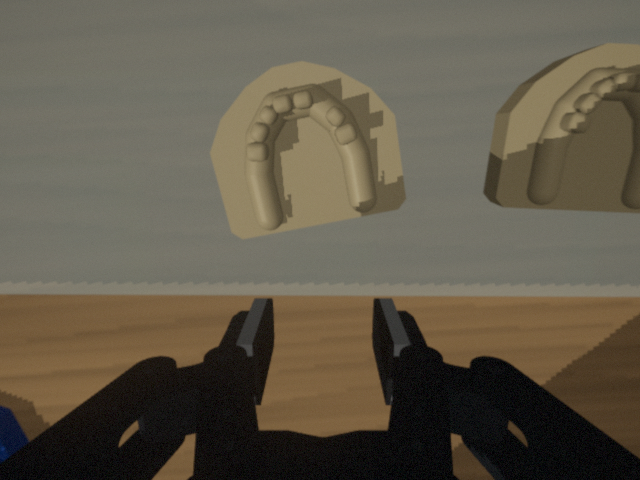

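>>> {"method": "send_rows", "body": {
  "plan": [
    {"linear":[0,0.45,0],"roll":0},
    {"linear":[0,0.4,-0.05],"roll":0},
    {"linear":[0,0.18,0],"roll":0},
    {"linear":[0,0,0],"roll":0},
    {"linear":[-0.2,0,0],"roll":0}
  ]
}}

```text
t: 22.5
tcp_pos: [0.4424, -0.0428, 0.0233]
tool_rot: [0.024, 0.707, -0.707, -0.025]
force: [0.1, -0.2, 0.2]
finger_gap: 0.468
```

>>> {"method": "send_rows", "body": {
  "plan": [
    {"linear":[-0.3,0,0],"roll":0},
    {"linear":[-0.2,0,0],"roll":0},
    {"linear":[-0.2,0,0],"roll":0},
    {"linear":[-0.25,0,0],"roll":0},
    {"linear":[-0.25,0,0],"roll":0}
  ]
}}

```text
t: 23.12
tcp_pos: [0.4789, -0.0454, 0.0233]
tool_rot: [0.024, 0.707, -0.707, -0.025]
force: [-1.0, -0.7, 0.4]
finger_gap: 0.47
```

Run:
```python
from h import *
im=manip.snapshot('wrist'); cv2.imwrite('pics/w18.png',im);s,p,_=state(); print(p,s['force'])
# final TCP plate-x same as for cast 2
X=np.array([math.cos(-.07),math.sin(-.07)]); print((np.array([.6082,.062])-p[:2])@X)
```

```text
[ 0.48066519 -0.04584859  0.02344965] [ 0.87535925 -0.17406139  0.04644462]
0.1196792371054988
```

View pics/w18.png

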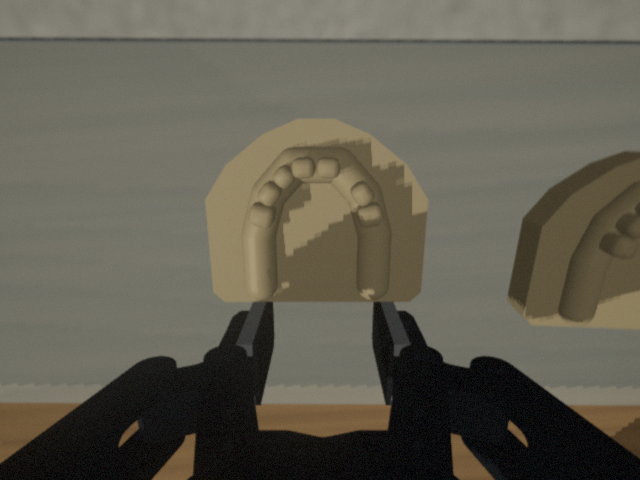

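>>> {"method": "send_rows", "body": {
  "plan": [
    {"linear":[-0.3,0.07,0],"roll":0},
    {"linear":[-0.32,0,0],"roll":0},
    {"linear":[-0.32,0,0],"roll":0},
    {"linear":[-0.32,0,0],"roll":0},
    {"linear":[-0.3,0,0],"roll":0}
  ]
}}

```text
t: 23.8
tcp_pos: [0.5261, -0.0487, 0.0212]
tool_rot: [-0.024, -0.707, 0.707, 0.024]
force: [-0.8, 1.0, 0.5]
finger_gap: 0.466
```

>>> {"method": "send_rows", "body": {
  "plan": [
    {"linear":[-0.3,0,0],"roll":0},
    {"linear":[-0.3,0,0],"roll":0},
    {"linear":[-0.3,0,0],"roll":0},
    {"linear":[-0.3,0,0],"roll":0},
    {"linear":[-0.3,0,0],"roll":0}
  ]
}}

```text
t: 24.42
tcp_pos: [0.5709, -0.0518, 0.0212]
tool_rot: [-0.024, -0.707, 0.707, 0.024]
force: [0.5, 0.2, 0.7]
finger_gap: 0.467
```

>>> {"method": "send_rows", "body": {
  "plan": [
    {"linear":[-0.27,0,0],"roll":0},
    {"linear":[-0.25,0,0],"roll":0},
    {"linear":[-0.2,0,0],"roll":0},
    {"linear":[-0.13,0,0],"roll":0},
    {"linear":[0,0,0],"roll":0}
  ]
}}

```text
t: 25.05
tcp_pos: [0.5962, -0.0536, 0.0212]
tool_rot: [-0.025, -0.707, 0.707, 0.024]
force: [0.4, 0.1, 0.8]
finger_gap: 0.466
```

Run:
```python
from h import *
im=manip.snapshot('wrist'); cv2.imwrite('pics/w19.png',im);s,p,_=state(); print(p,s['force'])
```

```text
[ 0.59587864 -0.05351435  0.0212595 ] [-0.2055182   0.27919597 -0.38861776]
```

View pics/w19.png

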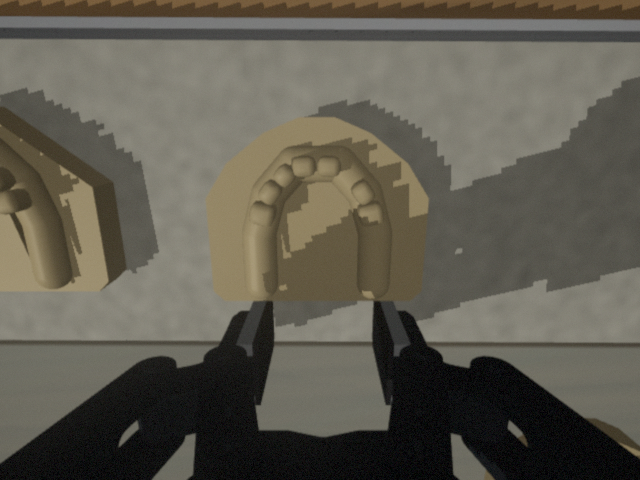

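>>> {"method": "send_rows", "body": {
  "plan": [
    {"linear":[0.6,0,0],"roll":0},
    {"linear":[0.6,-0.7,0],"roll":0},
    {"linear":[0.6,-1,0],"roll":0},
    {"linear":[0.8,-1,0],"roll":0},
    {"linear":[0.8,-1,0],"roll":0}
  ]
}}

```text
t: 25.72
tcp_pos: [0.493, -0.0464, 0.1331]
tool_rot: [-0.024, -0.707, 0.707, 0.024]
force: [0.7, 0.9, -0.4]
finger_gap: 0.465
```

>>> {"method": "send_rows", "body": {
  "plan": [
    {"linear":[0,-1,0.9],"roll":0},
    {"linear":[0,-1,0.9],"roll":0},
    {"linear":[0,0,0.9],"roll":0},
    {"linear":[0,0,0.9],"roll":0},
    {"linear":[0,0,0.9],"roll":0}
  ]
}}

```text
t: 26.35
tcp_pos: [0.4843, -0.1819, 0.1925]
tool_rot: [-0.025, -0.707, 0.707, 0.024]
force: [-0.3, -0.6, 0.5]
finger_gap: 0.468
```

>>> {"method": "send_rows", "body": {
  "plan": [
    {"linear":[0.3,0,0.9],"roll":0},
    {"linear":[0.3,0,0.9],"roll":0},
    {"linear":[0.3,0,0.9],"roll":0},
    {"linear":[0,0,0.5],"roll":0},
    {"linear":[0,0,0],"roll":0}
  ]
}}

```text
t: 26.98
tcp_pos: [0.4513, -0.2759, 0.1923]
tool_rot: [-0.025, -0.707, 0.707, 0.025]
force: [0.7, 0.6, 0.3]
finger_gap: 0.471
```

Run:
```python
from h import *
for n in ('top','scene'):
    cv2.imwrite(f'pics/{n}2.png',manip.snapshot(n))
im=cv2.imread('pics/top2.png'); cv2.imwrite('pics/t2c.png',cv2.resize(im[155:310,195:445],None,fx=3.2,fy=3.2,interpolation=cv2.INTER_CUBIC))
im=cv2.imread('pics/scene2.png'); cv2.imwrite('pics/s2c.png',cv2.resize(im[185:365,185:475],None,fx=2.7,fy=2.7,interpolation=cv2.INTER_CUBIC))
```

```text
(no output)
```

View pics/t2c.png

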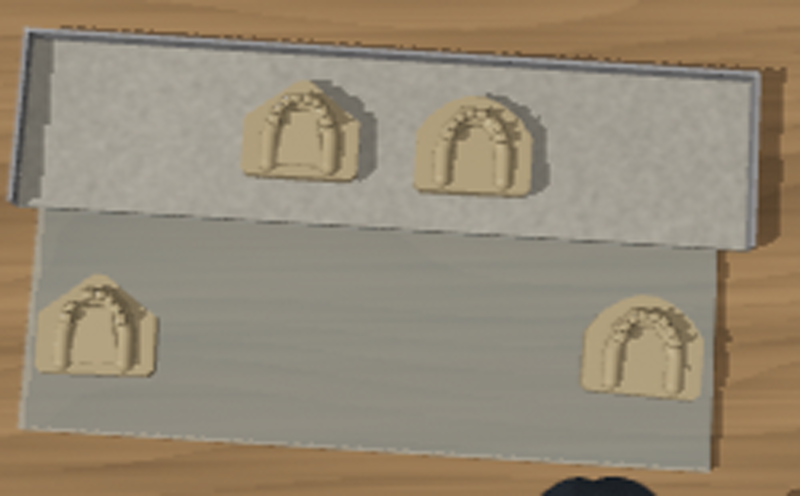

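View pics/s2c.png

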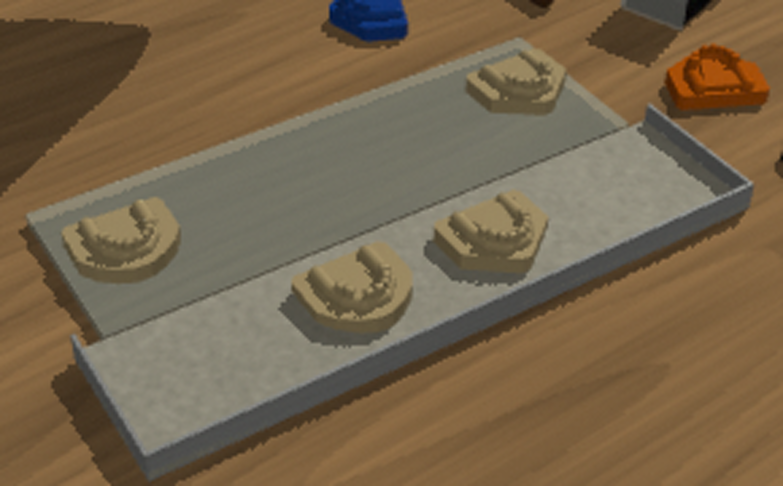

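Run:
```python
from h import *
print(manip.sense()['t'],manip.sign_off())
```

```text
the job is handed in; nothing more can be done
27.075 None
```

The two rocking casts are in the carrying tray and the two steady ones are still on the glass. I handed the job in at 27.1 s of the allowed 72 s. The sign-off gives no verdict.

I pressed each cast on its base rim with one open finger. Positions run from left to right along the plate:

| Cast | Left rim | Right rim | Result |
|---|---|---|---|
| 1 (leftmost) | no give at about 12 N | no give at about 14 N (brief peak 30 N) | steady |
| 2 | gave about 3.9 mm, then stopped hard | not pressed | rocks |
| 3 | no give at 15 N | gave about 3.7 mm at about 1 N or less, then stopped hard | rocks |
| 4 (rightmost) | no give at 16 N | no give at 9 N | steady |

I slid casts 2 and 3 into the tray by pushing the heel face low down. Each turned square to the fingers and crossed the step without catching.

The last top and scene pictures show:
- **In the tray:** casts 2 and 3 stand flat and wholly inside, about 15 mm or more from the open edge and clear of the far lip.
- **On the glass:** casts 1 and 4 are still standing there. Cast 1's left side is close to the plate's left edge, as it was at the start.
- **Left alone:** I never went near the bur stand, handpiece, spatula or look-alikes.

- **Camera disagreement:** the top and wrist cameras differed by about 3 mm in y, so I corrected the finger position by the wrist view before pressing.
- **Press slightly inside the zone:** the right press on cast 1 began about 30 mm from the middle instead of the advised 31 mm. The finger still covered the rim out to its edge.

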